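Set the worn gate valve one turn open

TASK

Set the small water gate valve on the bench to one turn open. First wind its handwheel clockwise (seen from above) until the gate is snugly home on its seat, firm but not forced, then wind it back anticlockwise: the worn wheel has lost motion on the stem nut, so feel for the point where the nut picks up and count one full turn only from there. Let go of the handle and leave the other things on the bench where they are.

Things in the scene. Friction and masses are not known exactly. Their poses are not given: they have to be found in the camera images.
- wheel_axis (a point): Point on the upright axis of the handwheel, 166 mm above the bench, level with the middle of the crank handle; z up. The grey gate valve is fixed on a 110 x 130 mm steel plate. Anticlockwise from above opens. Dark steel wheel: rim circle 55 mm in radius and 12 mm thick, its top 132 mm above the bench; hub and stem end reach at most 140 mm.
- handle_grip (a point): Middle of the upright black crank handle on the wheel's rim, 55 mm from the wheel axis and 166 mm above the bench: a 20 mm sleeve that spins freely on its pin, straight from 142 to 187 mm above the bench (26 mm collar just below). Gripped from above, it can be led round the circle without turning the hand.
- stem_nut (a point): The stem nut under the wheel hub, on the wheel axis, 113 mm above the bench. The wheel has lost motion on it: between a sixth and a third of a turn, exact size not known, the wheel starting anywhere in it. The push needed along the circle at the handle is under 1 N in the lost motion and 3 to 5 N (packing friction) while the nut turns and moves the stem.
- gate_seat (a point): Middle of the valve's pipe, 48 mm above the bench; the gate's seat is inside. The gate starts 0.2 to 0.65 turn open. At the seat the nut stops, and as its rubber bush yields the push at the handle climbs from there by about 0.8 N per mm of handle travel: from 10 N it is snug (13 to 16 N is good), above 22 N the bush is damaged. On reversing it springs back; at the pick-up the push builds up over about 0.1 rad.
- stem (a joint): Rise of the stem in m: 0 with the gate home on its seat, 1 mm more for each anticlockwise turn of the nut. The reading's noise is about as large as a whole turn, so it cannot tell part of a turn.
- squeeze (a joint): Squeeze in m of the rubber bush behind the nut: positive when winding clockwise, 0.01 mm per 4.5 N of push at the handle; snug from 0.022 mm, damaged beyond 0.05 mm. The reading's noise swamps it: feel the push at the handle instead.
- tin_round: Bystander: round tin, 69 mm across, 25 mm high, beside the valve; origin at its underside.
- tape_roll: Bystander: tape roll, 45 mm across, 12 mm high, beside the valve; origin at its underside.
- steel_cup: Bystander: steel cup, 57 mm across, 54 mm high, beside the valve; origin at its underside.
- pliers: Bystander: pliers lying flat, 145 x 52 x 11 mm, near the front edge; origin at the underside.
- caliper: Bystander: vernier caliper lying flat, 69 x 200 x 11 mm, at the right; origin at the underside.
- loupe: Bystander: eye loupe, 34 mm across, 26 mm high; origin at its underside.

How it is judged (in metres and radians):
On the way:
1. the gate is wound snugly home: the nut within a fiftieth of a turn of its closed stop and the rubber bush squeezed at least 0.022 mm (about 10 N at the handle) (value of joint stem below 2e-05 m and value of joint squeeze above 2.2e-05 m), for 0.1 s.
At the end, for the whole second after the job is handed in: The stem is at rest one turn (1.0 mm) above its seat, within a twelfth of a turn (0.083 mm) either way (value of joint stem between 0.000917 and 0.001083 m and velocity of joint stem between -5e-05 and 5e-05 m/s); the robot touches nothing.
It fails at once if the wheel is forced: the rubber bush squeezed more than 0.05 mm either way (over 22 N at the handle) (value of joint squeeze above 5e-05 m or value of joint squeeze below -5e-05 m).
It fails at once if a bystander is moved by more than 20 mm (distance of any of tin_round, tape_roll, steel_cup, pliers, caliper, loupe from where it was at the start of the episode above 0.02 m).
It also fails if it takes over 69 s, if anything falls off the work surface, if the arm or the gripper's body presses on something with over 40 N, if the wrist force passes 120 N, or if a joint passes its speed limit or range.

ROBOT

A 6-joint arm with a two-finger parallel gripper is mounted at the origin on a cart in front of the work surface, level with it; the furniture and walls round the work are solid. World frame = base frame: x ahead of the robot, y to its left, z up, the work surface at z = 0. Lengths are in mm, angles in rad, forces in N, time in s.
With the tool pointing down it reaches from about 275 to 725 mm from the base axis. Payload 5.6 kg.
Tool frame: the origin (TCP) lies midway between the tips of the shut fingers; the grasp point (between the pads) lies r.pinch_z behind it (r.pinch_z is the distance from the TCP to the grasp point, in mm); z points along the fingers, y is the direction in which the jaws open and shut (so a half turn about z gives the same grasp; the last joint's range is limited). The gripper opens to 85 mm and grips with 20 to 120 N. Pads are 22 mm wide; open, the fingers measure 114 mm over their backs; the gripper's body (76 mm by 85 mm) begins 54 mm behind the grasp point. The pads swing forward as they close: fully open they stand 13 mm farther back than shut.
Start: joints at [1.62, 0.255, 0.108, 0, -1.424, -0.285], TCP at [128.464, 534.78, 231.283] pointing down, gripper open.
Joint ranges: [-2.95, 2.95], [-1.21, 1.97], [-1.09, 1.5], [-2.87, 1.71], [-2.94, -0.07], [-3.05, 3.05]. Speed limits (rad/s): [2.57, 2.57, 3.14, 3.14, 3.14, 3.14].

INTERFACE

Orientations are given as [roll, pitch, yaw] about the fixed x, y, z axes, in that order (R = Rz(yaw) Ry(pitch) Rx(roll)).
In Python, from bench import r, optics gives the robot as it stands. The module is installed in compiled form; this text tells all that it offers.
- The arm moves only by the tool drive_tool, never from a script. Its argument "series" is one flat list of numbers, 4 for each row, row after row: the shift along the tool's x, y, z in mm, then the turn about the tool's z in rad. In form: [tx, ty, tz, roll, tx, ty, tz, roll, ...]. A call has 1 to 12 rows; each row is the pose to reach, as a shift and turn from the pose commanded when the call began, along the tool's axes at that moment; what a row does not reach only later rows make up. A row lasts 1/8 s, in which the tool goes at most 62.5 mm and 10.7 degrees, less where a joint would pass 70% of its speed; a pose out of reach is approached as far as the arm can. A call with a gripper value outside its range is refused whole. "hand" is the finger opening in mm, from 0 to 85.4, set as the call begins (left out, the last holds). The fingers move at their own pace and stop on an object; "grip_force" is the grip in N (left out, the last holds). Time passes only in rows, so rows that repeat a pose let the fingers close. It gives the time, the measured TCP pose, the force and the opening at its end, in the units of the state.
- r.read_state(): the state, without advancing time (a new reading comes with each control period).
- optics.capture(name): name is "side" or "top" or "wrist"; returns (picture, depth): 384x512x3 uint8, red, green, blue; 384x512 float32, mm along the optical axis (not along the pixel's ray), 0 where there is no reading.
- optics.calibration(name): a dict with "fx", "fy", "cx", "cy" (pixels), "R" (3x3) and "t" (3): a world point X has camera coordinates R X + t. Camera axes: x right, y down, z forward; pixel columns grow to the right and rows downward; lengths in mm; the calibration is good to about 2 mm. A picture is of the moment at which its call begins: read the wrist's pose just before it. calibration takes no time and is no camera call; for the wrist camera it gives the pose at the moment of the call.
- r.sign_off(): hands the job in, once; it reports no verdict.
Trained networks look in the newest picture that a camera, given by its name, has taken for a name from the list of things; names that differ only in an ending like _2 or _b are one class to them, and where a whole thing is asked for, a point or a joint stands for the part that bears it (a point fixed in the world has none). Each returns a list of dicts, best first, with "confidence" (0 to 1); they miss things now and then, are a little off and sometimes report something else, mostly with a low value. They report only what shows in the picture. A call takes as long as a camera call.
- optics.search_frame(camera, thing): "rect" ([left, top, width, height] in pixels, round what is visible of it).
The state is a dict: "time_s": time; "qpos": joint angles; "qvel": joint speeds; "joint_efforts": joint torques, N m; "ee_pos": TCP position; "ee_rot": TCP orientation; "contact_force": force on the tool from outside, world axes, zero at the start; "moment": the same for the moment, N m; "width": opening from 0.0 (shut) to 1.0 (fully open).
Only numpy, scipy, OpenCV 4.12 (cv2) and the standard library are available. Lean on these libraries where they do the work, as an engineer would, in place of code of your own. Each camera call takes 0.05 s, during which the arm holds its last target. There are 200 camera calls.

## Working session

There is one attempt and no reset: what is moved stays moved. The work goes in short steps, Python scripts to look and compute and a tool call to move; the robot and the scene stay as the last step left them, time stands still between calls to the robot, and variables do not carry over. Pictures are saved under pics/ and viewed, about 8 in all and at most 12, crops included, and the job is handed in when it is done.

Besides the shell and the picture viewer there is one more tool, called after ">>>" by a JSON object that holds its "op" and its "data", one argument or row to a line. drive_tool: Moves the arm, as the interface text tells. Its arguments: {"type":"object","properties":{"series":{"type":"array","items":{"type":"number"}},"hand":{"type":"number"},"grip_force":{"type":"number"}},"required":["series"]}

```bash
mkdir -p pics
cat > h.py <<'E'
import numpy as np,cv2
from bench import r,optics
def pt(cam,u,v,d,c=None):
    c=c or optics.calibration(cam)
    p=np.array([(u-c["cx"])/c["fx"]*d,(v-c["cy"])/c["fy"]*d,d])
    return np.array(c["R"]).T@(p-np.array(c["t"]))
def cloud(cam,dep,c):
    v,u=np.mgrid[:384,:512]
    P=np.stack([(u-c["cx"])/c["fx"]*dep,(v-c["cy"])/c["fy"]*dep,dep],-1)
    return (P-np.array(c["t"]))@np.array(c["R"])
E
python3 - <<'E'
from h import *
s=r.read_state();print({k:np.round(v,3) for k,v in s.items()},r.pinch_z)
ims=[]
for cam in("top","side"):
    c=optics.calibration(cam)
    im,d=optics.capture(cam);ims.append(im);np.save(f"pics/{cam}.npy",d)
    print(cam,np.round(c["R"],2).tolist(),np.round(c["t"]),c["fx"])
    for t in("handle_grip","wheel_axis","steel_cup"):
        print(t,optics.search_frame(cam,t)[:2])
    X=cloud(cam,d,c);m=(d>0)
    for lo,hi in((122,136),(150,184),(184,191)):
        k=m&(X[...,2]>lo)&(X[...,2]<hi)&(abs(X[...,1])<500)&(X[...,0]>200)&(X[...,0]<750)
        if k.any():print(lo,k.sum(),np.round(np.median(X[k],0)),np.round(X[k].min(0)),np.round(X[k].max(0)))
for n,i in zip(("top","side"),ims): cv2.imwrite(f"pics/{n}.png",i[...,::-1])
E
```

```text
{'time_s': np.float64(0.0), 'qpos': array([ 1.62 ,  0.256,  0.107, -0.   , -1.424, -0.285]), 'qvel': array([-0.   , -0.   ,  0.001, -0.001,  0.002,  0.001]), 'joint_efforts': array([-0.0000e+00, -3.8663e+01,  2.3794e+01,  5.3650e+00, -6.0000e-03,
       -0.0000e+00]), 'ee_pos': array([128.298, 534.323, 230.412]), 'ee_rot': array([ 3.14 , -0.   , -0.236]), 'contact_force': array([-0.356,  0.346,  0.436]), 'moment': array([0.017, 0.039, 0.081]), 'width': np.float64(1.0)} 18.700000000000003
top [[0.04, -1.0, -0.0], [-0.98, -0.04, -0.21], [0.21, 0.01, -0.98]] [ -94.  569. 1006.] 411.09577970978904
handle_grip []
wheel_axis [{'rect': [207.1, 141.0, 56.5, 62.9], 'confidence': 0.88}]
steel_cup [{'rect': [263.8, 150.3, 25.1, 22.0], 'confidence': 0.79}]
122 1181 [618.  13. 130.] [ 425. -119.  122.] [748. 497. 136.]
150 1063 [593. 300. 160.] [556. -34. 150.] [749. 500. 184.]
184 143 [599. 409. 188.] [557. -34. 184.] [749. 500. 191.]
side [[-0.96, -0.26, -0.03], [-0.1, 0.45, -0.89], [0.25, -0.86, -0.46]] [523. 201. 704.] 372.6106563711019
handle_grip [{'rect': [241.1, 170.2, 10.2, 30.3], 'confidence': 0.63}]
wheel_axis [{'rect': [190.6, 175.1, 62.1, 92.3], 'confidence': 0.9}, {'rect': [275.9, 264.1, 74.2, 23.6], 'confidence': 0.54}]
steel_cup [{'rect': [206.2, 201.9, 23.7, 6.5], 'confidence': 0.41}]
122 1556 [587.  45. 129.] [553. -74. 122.] [677. 431. 136.]
150 3981 [595. 367. 165.] [555. -23. 150.] [640. 470. 184.]
184 843 [601. 397. 188.] [555. -30. 184.] [642. 475. 191.]
```

Run:
```python
from h import *
from scipy.optimize import least_squares
a=[cv2.imread(f"pics/{n}.png") for n in("top","side")]
cv2.imwrite("pics/both.png",np.vstack([cv2.resize(a[0][90:290,130:400],(800,592))]))
cv2.imwrite("pics/side2.png",cv2.resize(a[1][120:320,130:400],(800,592)))
for cam in("top","side"):
    c=optics.calibration(cam);X=cloud(cam,np.load(f"pics/{cam}.npy"),c)
    near=(abs(X[...,1])<120)&(X[...,0]>480)&(X[...,0]<720)
    k=near&(X[...,2]>126)&(X[...,2]<136)
    p=X[k][:,:2]
    f=least_squares(lambda q:np.abs(np.hypot(*(p-q).T)-55),np.median(p,0),loss='soft_l1',f_scale=3)
    print(cam,"axis",f.x,len(p),p.min(0),p.max(0))
    for lo,hi in((145,185),(184,191)):
        h=near&(X[...,2]>lo)&(X[...,2]<hi);q=X[h];print(" handle",h.sum(),np.median(q,0),q.min(0),q.max(0))
```

```text
top axis [617.87820564 -15.18644772] 789 [559.06629561 -73.44258509] [677.94191149  45.0581123 ]
 handle 30 [557.18557461 -26.65898707 165.07708625] [554.2362685  -33.62875107 146.0979673 ] [562.97198633 -16.22290125 182.83234955]
 handle 47 [565.4533641  -24.18089354 188.95956348] [556.72550581 -33.68230862 185.40368645] [573.58323774 -15.30440759 190.86754367]
side axis [617.34964371 -10.6026286 ] 623 [552.67742771 -73.94638751] [676.70686425  48.61838138]
 handle 154 [561.84993264 -15.24928057 164.65232716] [554.05273274 -24.28846753 145.34603315] [572.91347609 -11.39215112 184.70269631]
 handle 40 [563.77105049 -18.82337392 187.64213967] [554.53338783 -29.85022424 184.02319986] [572.15282306 -13.59022588 189.17065989]
```

View pics/both.png

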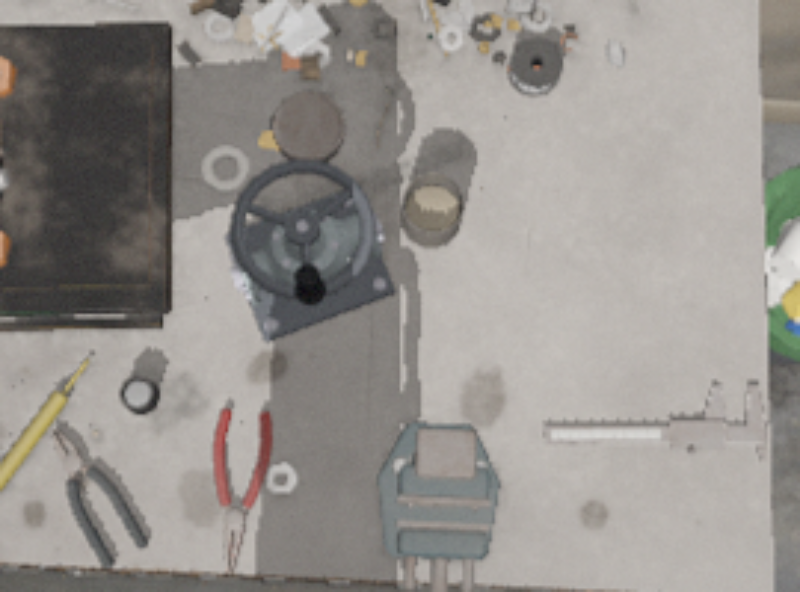

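View pics/side2.png

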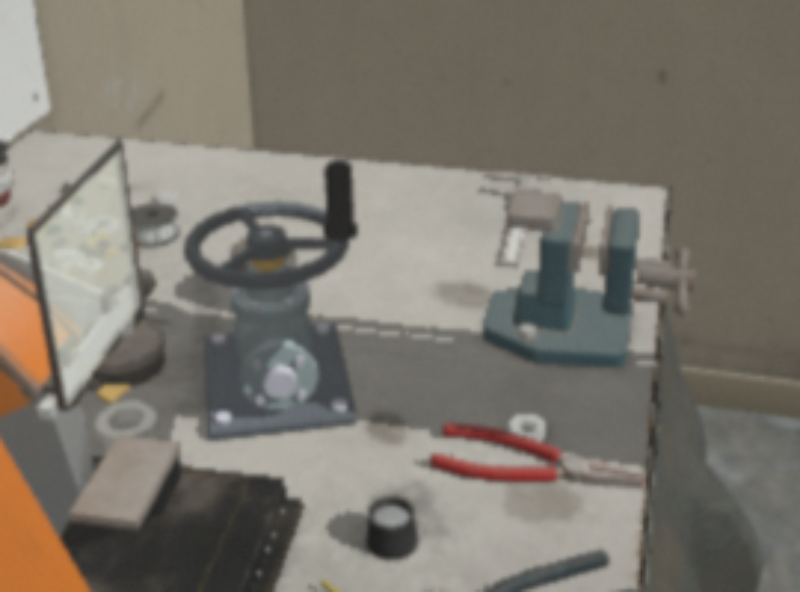

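The wheel centre is at about (303,228) and the handle at (310,283) in the top crop. The side view shows the handle upright on the near (robot) side. Before moving, I check the heights along the corridor.

Run:
```python
from h import *
A=np.array([128,535]);B=np.array([563,-21]);L=np.linalg.norm(B-A);u=(B-A)/L
for cam in("top","side"):
    c=optics.calibration(cam);d=np.load(f"pics/{cam}.npy");X=cloud(cam,d,c).reshape(-1,3)[d.ravel()>0]
    q=X[:,:2]-A;s=q@u;w=q@[-u[1],u[0]]
    for a in range(0,760,80):
        k=(s>a)&(s<a+80)&(abs(w)<90);print(cam,a,k.sum(),np.round(np.percentile(X[k,2],[50,99])) if k.any() else '')
```

```text
top 0 463 [-801. -789.]
top 80 712 [-301. -221.]
top 160 1433 [-332.   -1.]
top 240 1171 [-37.   3.]
top 320 1819 [-2. 13.]
top 400 2002 [ 0. 16.]
top 480 2003 [-0. 25.]
top 560 1953 [-0. 13.]
top 640 2148 [  1. 190.]
top 720 1978 [ 10. 136.]
side 0 0 
side 80 0 
side 160 0 
side 240 0 
side 320 2144 [-1. 14.]
side 400 3718 [-1. 15.]
side 480 2988 [-1. 24.]
side 560 2078 [-1. 10.]
side 640 3161 [  9. 186.]
side 720 1408 [  9. 133.]
```

Clear. Now I move over the handle and turn to yaw 0, so the tool axes match world (x, −y, −z).

>>> {"op": "drive_tool", "data": {
  "series": [50,40,0,-0.05,100,80,0,-0.1,150,119,0,-0.15,200,159,0,-0.2,250,198,0,-0.236,300,238,0,-0.236,350,278,0,-0.236,400,317,0,-0.236,450,357,0,-0.236,500,397,0,-0.236,553,439,-10,-0.236,553,439,-10,-0.236],
  "hand": 85,
  "grip_force": 60
}}

```text
time_s: 1.9
ee_pos: [565.0, -24.3, 240.8]
ee_rot: [3.141, 0.001, -0.003]
contact_force: [-0.8, 1.0, 0.2]
width: 0.991
```

Run:
```python
from h import *
s=r.read_state();print({k:np.round(s[k],3) for k in("time_s","ee_pos","ee_rot","contact_force")})
c=optics.calibration("wrist");im,d=optics.capture("wrist");cv2.imwrite("pics/w1.png",im[...,::-1])
X=cloud("wrist",d,c);near=(abs(X[...,1])<150)&(X[...,0]>480)&(X[...,0]<720)&(d>0)
for lo,hi in((126,136),(145,184),(184,191)):
    q=X[near&(X[...,2]>lo)&(X[...,2]<hi)]
    if len(q):print(lo,len(q),np.median(q,0),q.min(0),q.max(0))
print(optics.search_frame("wrist","handle_grip"),optics.search_frame("wrist","wheel_axis"))
```

```text
{'time_s': np.float64(1.9), 'ee_pos': array([565.019, -24.251, 240.79 ]), 'ee_rot': array([ 3.141e+00,  1.000e-03, -3.000e-03]), 'contact_force': array([-0.781,  0.958,  0.173])}
126 6888 [629.32503113 -16.1419048  131.190955  ] [560.3319474  -75.86141071 126.02605018] [680.83556988  44.27038772 135.91166283]
145 326 [575.03174608 -25.27905391 167.17109925] [567.35617339 -35.32705832 145.07744678] [576.64064658 -15.63887641 183.97128928]
184 482 [568.33347834 -25.27160558 189.75479091] [558.20356014 -35.19954679 184.11670874] [576.32393271 -16.08576947 190.98625542]
[{'rect': [243.0, 178.7, 28.0, 47.9], 'confidence': 0.72}] [{'rect': [179.8, 61.1, 132.1, 164.4], 'confidence': 0.8}]
```

View pics/w1.png

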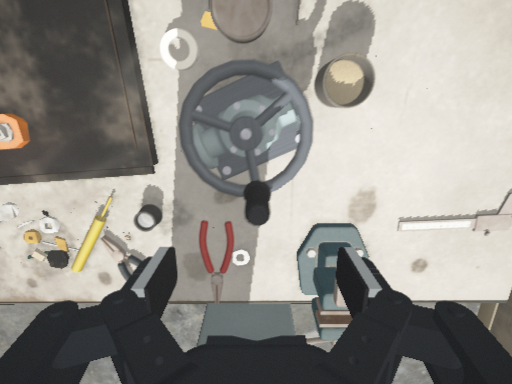

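The wrist view shows the handle top at (257,211) and the hub at (246,132), with the handle centred between the fingers. I descend and then close.

>>> {"op": "drive_tool", "data": {
  "series": [2,1,20,0,2,1,45,0,2,1,70,0,2,1,90,0,2,1,94,0,2,1,94,0]
}}

```text
time_s: 2.8
ee_pos: [565.6, -21.7, 148.0]
ee_rot: [3.141, -0.001, 0.001]
contact_force: [0.2, -1.0, 0.2]
width: 0.998
```

>>> {"op": "drive_tool", "data": {
  "series": [0,0,0,0,0,0,0,0,0,0,0,0,0,0,0,0,0,0,0,0,0,0,0,0,0,0,0,0,0,0,0,0],
  "hand": 10
}}

```text
time_s: 3.8
ee_pos: [565.6, -22.4, 147.5]
ee_rot: [3.141, -0.0, 0.0]
contact_force: [-2.3, -0.4, 3.9]
width: 0.218
```

Run:
```python
from h import *
s=r.read_state();print({k:np.round(s[k],3) for k in("time_s","ee_pos","ee_rot","contact_force","moment","width")})
```

```text
{'time_s': np.float64(3.8), 'ee_pos': array([565.637, -22.354, 147.505]), 'ee_rot': array([ 3.141, -0.   ,  0.   ]), 'contact_force': array([-2.348, -0.377,  3.91 ]), 'moment': array([-0.061,  0.52 ,  0.041]), 'width': np.float64(0.218)}
```

```bash
cat > plan.py <<'E'
# plan.py cx cy cmdx cmdy endangles... : prints series from commanded point along circle; arg list: start step n [hold]
import sys,numpy as np
cx,cy,px,py,th0,step,n,hold=map(float,sys.argv[1:9]);n=int(n)
out=[]
for k in list(range(1,n+1))+[n]*int(hold):
    a=np.radians(th0+k*step);x=cx+55*np.cos(a)-px;y=cy+55*np.sin(a)-py
    out+=[round(x,1),round(-y,1),0,0]
print(out);print("end cmd",round(px+out[-4],1),round(py-out[-3],1),"deg",th0+n*step)
E
cat > st.py <<'E'
import sys,numpy as np
from bench import r
cx,cy=map(float,sys.argv[1:3])
s=r.read_state();p=s["ee_pos"];f=s["contact_force"];d=p[:2]-[cx,cy];R=np.hypot(*d);u=d/R
print("t",s["time_s"],"p",np.round(p,1),"R %.1f deg %.1f  F_cw_push %.1f F_rad %.1f Fz %.1f"%(R,np.degrees(np.arctan2(d[1],d[0]))%360,
 f[:2]@[-u[1],u[0]],f[:2]@u,f[2]))
E
python3 plan.py 619.8 -14 565.5 -22.3 188.7 -5 11 1
```

```text
[np.float64(-0.6), np.float64(-4.8), 0, 0, np.float64(-0.7), np.float64(-9.5), 0, 0, np.float64(-0.4), np.float64(-14.3), 0, 0, np.float64(0.4), np.float64(-19.1), 0, 0, np.float64(1.5), np.float64(-23.7), 0, 0, np.float64(3.1), np.float64(-28.3), 0, 0, np.float64(5.0), np.float64(-32.7), 0, 0, np.float64(7.3), np.float64(-36.9), 0, 0, np.float64(10.0), np.float64(-40.9), 0, 0, np.float64(13.0), np.float64(-44.6), 0, 0, np.float64(16.3), np.float64(-48.1), 0, 0, np.float64(16.3), np.float64(-48.1), 0, 0]
end cmd 581.8 25.8 deg 133.7
```

>>> {"op": "drive_tool", "data": {
  "series": [-0.6,-4.8,0,0,-0.7,-9.5,0,0,-0.4,-14.3,0,0,0.4,-19.1,0,0,1.5,-23.7,0,0,3.1,-28.3,0,0,5.0,-32.7,0,0,7.3,-36.9,0,0,10.0,-40.9,0,0,13.0,-44.6,0,0,16.3,-48.1,0,0,16.3,-48.1,0,0]
}}

```text
time_s: 5.3
ee_pos: [582.4, 26.1, 147.4]
ee_rot: [3.142, -0.0, 0.001]
contact_force: [0.2, -0.2, 4.2]
width: 0.222
```

```bash
sed -i 's/round(x,1),round(-y,1)/float(round(x,1)),float(round(-y,1))/' plan.py; python3 st.py 619.8 -14; python3 plan.py 619.8 -14 581.8 25.8 133.7 -5 4 1
```

```text
t 5.3 p [582.4  26.1 147.4] R 54.9 deg 133.0  F_cw_push -0.0 F_rad -0.3 Fz 4.2
[3.6, -3.1, 0, 0, 7.5, -6.0, 0, 0, 11.6, -8.4, 0, 0, 15.9, -10.6, 0, 0, 15.9, -10.6, 0, 0]
end cmd 597.7 36.4 deg 113.69999999999999
```

>>> {"op": "drive_tool", "data": {
  "series": [3.6,-3.1,0,0,7.5,-6.0,0,0,11.6,-8.4,0,0,15.9,-10.6,0,0]
}}

```text
time_s: 5.8
ee_pos: [596.7, 35.8, 147.2]
ee_rot: [3.14, 0.003, 0.0]
contact_force: [-3.5, -0.9, 5.8]
width: 0.22
```

```bash
python3 st.py 619.8 -14; python3 plan.py 619.8 -14 597.7 36.4 113.7 -5 2 0;python3 plan.py 619.8 -14 597.7 36.4 113.7 -5 4 0
```

```text
t 5.8 p [596.7  35.8 147.2] R 54.9 deg 114.9  F_cw_push 3.6 F_rad 0.6 Fz 5.8
[4.5, -1.7, 0, 0, 9.1, -3.0, 0, 0]
end cmd 606.8 39.4 deg 103.7
[4.5, -1.7, 0, 0, 9.1, -3.0, 0, 0, 13.8, -4.0, 0, 0, 18.6, -4.5, 0, 0]
end cmd 616.3 40.9 deg 93.7
```

>>> {"op": "drive_tool", "data": {
  "series": [4.5,-1.7,0,0,9.1,-3.0,0,0]
}}

```text
time_s: 6.05
ee_pos: [605.7, 39.1, 147.2]
ee_rot: [3.141, 0.003, 0.0]
contact_force: [-4.1, -0.7, 7.4]
width: 0.219
```

```bash
python3 st.py 619.8 -14; python3 plan.py 619.8 -14 606.8 39.4 103.7 -5 2 0
```

```text
t 6.05 p [605.7  39.1 147.2] R 54.9 deg 104.8  F_cw_push 4.2 F_rad 0.4 Fz 7.4
[4.7, -1.0, 0, 0, 9.5, -1.5, 0, 0]
end cmd 616.3 40.9 deg 93.7
```

Run:
```python
import subprocess
p=(606.8,39.4);a=103.7
for i in range(14):
    o=subprocess.check_output(["python3","plan.py","619.8","-14",*map(str,p),str(a),"-5","2","0"],text=True)
    s,e=o.strip().split("\n");w=e.split();p=(w[2],w[3]);a=round(float(w[5]),1);print(s,w[2],w[3],a)
```

```text
[4.7, -1.0, 0, 0, 9.5, -1.5, 0, 0] 616.3 40.9 93.7
[4.7, -0.1, 0, 0, 9.5, 0.2, 0, 0] 625.8 40.7 83.7
[4.8, 0.8, 0, 0, 9.4, 1.9, 0, 0] 635.2 38.8 73.7
[4.6, 1.6, 0, 0, 9.0, 3.5, 0, 0] 644.2 35.3 63.7
[4.2, 2.3, 0, 0, 8.2, 5.0, 0, 0] 652.4 30.3 53.7
[3.7, 3.0, 0, 0, 7.2, 6.3, 0, 0] 659.6 24.0 43.7
[3.1, 3.6, 0, 0, 6.0, 7.5, 0, 0] 665.6 16.5 33.7
[2.4, 4.1, 0, 0, 4.6, 8.4, 0, 0] 670.2 8.1 23.7
[1.7, 4.5, 0, 0, 3.0, 9.1, 0, 0] 673.2 -1.0 13.7
[1.0, 4.7, 0, 0, 1.5, 9.5, 0, 0] 674.7 -10.5 3.7
[0.1, 4.7, 0, 0, -0.2, 9.5, 0, 0] 674.5 -20.0 -6.3
[-0.8, 4.8, 0, 0, -1.9, 9.4, 0, 0] 672.6 -29.4 -16.3
[-1.6, 4.6, 0, 0, -3.5, 9.0, 0, 0] 669.1 -38.4 -26.3
[-2.3, 4.2, 0, 0, -5.0, 8.2, 0, 0] 664.1 -46.6 -36.3
```

>>> {"op": "drive_tool", "data": {
  "series": [4.7,-1.0,0,0,9.5,-1.5,0,0]
}}

```text
time_s: 6.3
ee_pos: [615.3, 40.8, 147.3]
ee_rot: [3.141, 0.003, 0.0]
contact_force: [-4.9, -0.3, 7.8]
width: 0.22
```

>>> {"op": "drive_tool", "data": {
  "series": [4.7,-0.1,0,0,9.5,0.2,0,0]
}}

```text
time_s: 6.55
ee_pos: [624.8, 40.9, 147.3]
ee_rot: [3.141, 0.003, 0.0]
contact_force: [-4.3, 1.2, 7.3]
width: 0.22
```

>>> {"op": "drive_tool", "data": {
  "series": [4.8,0.8,0,0,9.4,1.9,0,0]
}}

```text
time_s: 6.8
ee_pos: [634.3, 39.2, 147.3]
ee_rot: [-3.141, 0.003, 0.0]
contact_force: [-4.2, 1.5, 7.4]
width: 0.222
```

>>> {"op": "drive_tool", "data": {
  "series": [4.6,1.6,0,0,9.0,3.5,0,0]
}}

```text
time_s: 7.05
ee_pos: [643.4, 36.0, 147.3]
ee_rot: [-3.141, 0.002, 0.0]
contact_force: [-4.3, 1.7, 8.3]
width: 0.219
```

>>> {"op": "drive_tool", "data": {
  "series": [4.2,2.3,0,0,8.2,5.0,0,0]
}}

```text
time_s: 7.3
ee_pos: [651.7, 31.2, 147.3]
ee_rot: [-3.14, 0.002, 0.001]
contact_force: [-3.3, 3.2, 7.7]
width: 0.22
```

>>> {"op": "drive_tool", "data": {
  "series": [3.7,3.0,0,0,7.2,6.3,0,0]
}}

```text
time_s: 7.55
ee_pos: [659.1, 25.2, 147.3]
ee_rot: [-3.14, 0.002, 0.001]
contact_force: [-3.6, 4.0, 7.7]
width: 0.22
```

>>> {"op": "drive_tool", "data": {
  "series": [3.1,3.6,0,0,6.0,7.5,0,0]
}}

```text
time_s: 7.8
ee_pos: [665.2, 17.9, 147.3]
ee_rot: [-3.14, 0.001, 0.001]
contact_force: [-2.1, 4.4, 7.0]
width: 0.22
```

>>> {"op": "drive_tool", "data": {
  "series": [2.4,4.1,0,0,4.6,8.4,0,0]
}}

```text
time_s: 8.05
ee_pos: [670.1, 9.7, 147.3]
ee_rot: [-3.139, 0.001, 0.001]
contact_force: [-1.3, 5.0, 6.8]
width: 0.218
```

>>> {"op": "drive_tool", "data": {
  "series": [1.7,4.5,0,0,3.0,9.1,0,0]
}}

```text
time_s: 8.3
ee_pos: [673.4, 0.7, 147.4]
ee_rot: [-3.139, -0.0, 0.001]
contact_force: [-1.7, 4.7, 5.6]
width: 0.22
```

>>> {"op": "drive_tool", "data": {
  "series": [1.0,4.7,0,0,1.5,9.5,0,0]
}}

```text
time_s: 8.55
ee_pos: [675.1, -8.6, 147.4]
ee_rot: [-3.139, -0.001, 0.001]
contact_force: [-0.1, 4.4, 6.1]
width: 0.22
```

>>> {"op": "drive_tool", "data": {
  "series": [0.1,4.7,0,0,-0.2,9.5,0,0]
}}

```text
time_s: 8.8
ee_pos: [675.3, -18.1, 147.5]
ee_rot: [-3.139, -0.002, 0.001]
contact_force: [0.0, 5.2, 6.2]
width: 0.215
```

>>> {"op": "drive_tool", "data": {
  "series": [-0.8,4.8,0,0,-1.9,9.4,0,0]
}}

```text
time_s: 9.05
ee_pos: [673.7, -27.5, 147.6]
ee_rot: [-3.139, -0.002, 0.001]
contact_force: [2.1, 4.4, 6.3]
width: 0.221
```

>>> {"op": "drive_tool", "data": {
  "series": [-1.6,4.6,0,0,-3.5,9.0,0,0]
}}

```text
time_s: 9.3
ee_pos: [670.7, -36.1, 147.6]
ee_rot: [-3.138, -0.004, 0.001]
contact_force: [2.2, 6.3, 5.4]
width: 0.214
```

>>> {"op": "drive_tool", "data": {
  "series": [-2.3,4.2,0,0]
}}

```text
time_s: 9.43
ee_pos: [669.1, -39.5, 147.8]
ee_rot: [-3.136, -0.005, 0.001]
contact_force: [4.7, 8.4, 5.7]
width: 0.216
```

```bash
python3 st.py 619.8 -14; python3 plan.py 619.8 -14 666.8 -42.6 -31.3 -3 4 0
```

```text
t 9.425 p [669.1 -39.5 147.8] R 55.5 deg 332.7  F_cw_push 9.6 F_rad 0.3 Fz 5.7
[-1.6, 2.4, 0, 0, -3.2, 4.7, 0, 0, -5.1, 7.0, 0, 0, -7.0, 9.1, 0, 0]
end cmd 659.8 -51.7 deg -43.3
```

>>> {"op": "drive_tool", "data": {
  "series": [-1.6,2.4,0,0,-3.2,4.7,0,0,-3.2,4.7,0,0]
}}

```text
time_s: 9.8
ee_pos: [667.0, -42.9, 147.9]
ee_rot: [-3.135, -0.008, 0.001]
contact_force: [7.1, 9.4, 4.2]
width: 0.22
```

```bash
python3 st.py 619.8 -14; python3 plan.py 619.8 -14 663.6 -47.3 -37.3 -1 4 0
```

```text
t 9.8 p [667.  -42.9 147.9] R 55.3 deg 328.5  F_cw_push 11.7 F_rad 1.1 Fz 4.2
[-0.6, 0.8, 0, 0, -1.2, 1.5, 0, 0, -1.9, 2.3, 0, 0, -2.5, 3.0, 0, 0]
end cmd 661.1 -50.3 deg -41.3
```

>>> {"op": "drive_tool", "data": {
  "series": [-1.2,1.5,0,0,-2.5,3.0,0,0,-2.5,3.0,0,0,-2.5,3.0,0,0]
}}

```text
time_s: 10.3
ee_pos: [665.4, -45.2, 148.0]
ee_rot: [-3.134, -0.01, 0.002]
contact_force: [9.8, 10.9, 4.1]
width: 0.219
```

```bash
python3 st.py 619.8 -14; python3 plan.py 619.8 -14 661.1 -50.3 -41.3 1 2 0; python3 plan.py 619.8 -14 661.1 -50.3 -41.3 5 11 0
```

```text
t 10.3 p [665.4 -45.2 148. ] R 55.2 deg 325.6  F_cw_push 14.6 F_rad 1.9 Fz 4.1
[0.6, -0.7, 0, 0, 1.3, -1.5, 0, 0]
end cmd 662.4 -48.8 deg -39.3
[3.0, -3.7, 0, 0, 5.7, -7.7, 0, 0, 8.0, -11.9, 0, 0, 9.9, -16.3, 0, 0, 11.5, -20.9, 0, 0, 12.6, -25.5, 0, 0, 13.4, -30.3, 0, 0, 13.7, -35.1, 0, 0, 13.6, -39.8, 0, 0, 13.1, -44.6, 0, 0, 12.1, -49.3, 0, 0]
end cmd 673.2 -1.0 deg 13.700000000000003
```

The gate is snug at 14.6 N. Now I reverse anticlockwise through the spring-back.

>>> {"op": "drive_tool", "data": {
  "series": [3.0,-3.7,0,0,5.7,-7.7,0,0,8.0,-11.9,0,0,9.9,-16.3,0,0,11.5,-20.9,0,0,12.6,-25.5,0,0,13.4,-30.3,0,0,13.7,-35.1,0,0,13.6,-39.8,0,0,13.1,-44.6,0,0,12.1,-49.3,0,0]
}}

```text
time_s: 11.68
ee_pos: [673.7, -0.7, 147.5]
ee_rot: [-3.142, -0.001, 0.0]
contact_force: [0.4, -0.6, 5.0]
width: 0.22
```

```bash
python3 st.py 619.8 -14;  python3 - <<'E'
import subprocess
p=(673.2,-1.0);a=13.7
for i in range(11):
    n="4" if i==0 else "2"
    o=subprocess.check_output(["python3","plan.py","619.8","-14",*map(str,p),str(a),"5",n,"0"],text=True)
    s,e=o.strip().split("\n");w=e.split();p=(w[2],w[3]);a=round(float(w[5]),1);print(s,w[2],w[3],a)
E
```

```text
t 11.675 p [673.7  -0.7 147.5] R 55.5 deg 13.9  F_cw_push -0.7 F_rad 0.2 Fz 5.0
[-1.3, -4.6, 0, 0, -3.0, -9.1, 0, 0, -5.2, -13.4, 0, 0, -7.6, -17.5, 0, 0] 665.6 16.5 33.7
[-2.9, -3.9, 0, 0, -6.0, -7.5, 0, 0] 659.6 24.0 43.7
[-3.5, -3.3, 0, 0, -7.2, -6.3, 0, 0] 652.4 30.3 53.7
[-4.0, -2.7, 0, 0, -8.2, -5.0, 0, 0] 644.2 35.3 63.7
[-4.4, -1.9, 0, 0, -9.0, -3.5, 0, 0] 635.2 38.8 73.7
[-4.6, -1.1, 0, 0, -9.4, -1.9, 0, 0] 625.8 40.7 83.7
[-4.8, -0.3, 0, 0, -9.5, -0.2, 0, 0] 616.3 40.9 93.7
[-4.8, 0.5, 0, 0, -9.5, 1.5, 0, 0] 606.8 39.4 103.7
[-4.6, 1.3, 0, 0, -9.1, 3.0, 0, 0] 597.7 36.4 113.7
[-4.3, 2.2, 0, 0, -8.4, 4.6, 0, 0] 589.3 31.8 123.7
[-3.9, 2.9, 0, 0, -7.5, 6.0, 0, 0] 581.8 25.8 133.7
```

>>> {"op": "drive_tool", "data": {
  "series": [-1.3,-4.6,0,0,-3.0,-9.1,0,0,-5.2,-13.4,0,0,-7.6,-17.5,0,0]
}}

```text
time_s: 12.18
ee_pos: [665.9, 16.7, 147.5]
ee_rot: [3.141, -0.0, 0.0]
contact_force: [-0.9, 0.1, 5.9]
width: 0.217
```

>>> {"op": "drive_tool", "data": {
  "series": [-2.9,-3.9,0,0,-6.0,-7.5,0,0]
}}

```text
time_s: 12.42
ee_pos: [659.9, 24.2, 147.5]
ee_rot: [3.141, -0.0, 0.0]
contact_force: [0.0, 0.2, 5.6]
width: 0.221
```

>>> {"op": "drive_tool", "data": {
  "series": [-3.5,-3.3,0,0,-7.2,-6.3,0,0]
}}

```text
time_s: 12.68
ee_pos: [652.6, 30.5, 147.5]
ee_rot: [3.141, -0.0, 0.0]
contact_force: [0.7, 0.3, 5.1]
width: 0.217
```

>>> {"op": "drive_tool", "data": {
  "series": [-4.0,-2.7,0,0,-8.2,-5.0,0,0]
}}

```text
time_s: 12.92
ee_pos: [644.7, 35.2, 147.6]
ee_rot: [3.141, -0.001, 0.0]
contact_force: [2.6, -2.4, 4.6]
width: 0.222
```

>>> {"op": "drive_tool", "data": {
  "series": [-4.4,-1.9,0,0,-9.0,-3.5,0,0]
}}

```text
time_s: 13.18
ee_pos: [636.0, 38.6, 147.6]
ee_rot: [3.141, -0.002, 0.0]
contact_force: [3.6, -2.6, 4.3]
width: 0.214
```

>>> {"op": "drive_tool", "data": {
  "series": [-4.6,-1.1,0,0,-9.4,-1.9,0,0]
}}

```text
time_s: 13.42
ee_pos: [626.0, 40.7, 147.5]
ee_rot: [3.141, -0.001, 0.0]
contact_force: [5.5, -2.7, 3.9]
width: 0.218
```

>>> {"op": "drive_tool", "data": {
  "series": [-4.8,-0.3,0,0,-9.5,-0.2,0,0]
}}

```text
time_s: 13.68
ee_pos: [616.3, 41.0, 147.5]
ee_rot: [3.142, -0.001, 0.0]
contact_force: [4.5, -2.3, 3.6]
width: 0.222
```

>>> {"op": "drive_tool", "data": {
  "series": [-4.8,0.5,0,0,-9.5,1.5,0,0]
}}

```text
time_s: 13.92
ee_pos: [607.0, 39.5, 147.5]
ee_rot: [-3.141, -0.001, 0.0]
contact_force: [6.1, -1.2, 2.7]
width: 0.219
```

>>> {"op": "drive_tool", "data": {
  "series": [-4.6,1.3,0,0,-9.1,3.0,0,0]
}}

```text
time_s: 14.18
ee_pos: [598.1, 36.7, 147.4]
ee_rot: [-3.141, -0.001, 0.0]
contact_force: [5.8, -2.5, 3.8]
width: 0.22
```

>>> {"op": "drive_tool", "data": {
  "series": [-4.3,2.2,0,0,-8.4,4.6,0,0]
}}

```text
time_s: 14.42
ee_pos: [589.9, 32.3, 147.4]
ee_rot: [-3.141, -0.002, 0.0]
contact_force: [6.6, -1.3, 2.3]
width: 0.218
```

Pick-up: the push rises from 0.4 N at 54° to 3.4 N at 63°, then sits at about 4.7 N, so the nut moves from about 65°. The goal is handle angle 65° + 360° = 425°.

```bash
python3 st.py 619.8 -14;  python3 - <<'E'
import subprocess
p=(589.3,31.8);a=123.7
for st,n in((6,12),(6,12),(6,12),(6,12),(6,2)):
    o=subprocess.check_output(["python3","plan.py","619.8","-14",*map(str,p),str(a),str(st),str(n),"0"],text=True)
    s,e=o.strip().split("\n");w=e.split();p=(w[2],w[3]);a=round(float(w[5]),1);print(s,w[2],w[3],a)
E
```

```text
t 14.425 p [589.9  32.3 147.4] R 55.1 deg 122.9  F_cw_push -4.8 F_rad -4.7 Fz 2.3
[-4.6, 3.5, 0, 0, -8.9, 7.4, 0, 0, -12.7, 11.7, 0, 0, -16.0, 16.4, 0, 0, -18.8, 21.4, 0, 0, -21.1, 26.7, 0, 0, -22.8, 32.2, 0, 0, -23.9, 37.9, 0, 0, -24.5, 43.6, 0, 0, -24.4, 49.3, 0, 0, -23.7, 55.1, 0, 0, -22.4, 60.7, 0, 0] 566.9 -28.9 195.7
[1.8, 5.4, 0, 0, 4.2, 10.7, 0, 0, 7.1, 15.6, 0, 0, 10.6, 20.2, 0, 0, 14.5, 24.5, 0, 0, 18.8, 28.3, 0, 0, 23.5, 31.6, 0, 0, 28.5, 34.4, 0, 0, 33.8, 36.7, 0, 0, 39.3, 38.4, 0, 0, 45.0, 39.5, 0, 0, 50.7, 40.1, 0, 0] 617.6 -69.0 267.7
[5.7, -0.1, 0, 0, 11.5, -0.8, 0, 0, 17.1, -2.1, 0, 0, 22.5, -3.9, 0, 0, 27.8, -6.3, 0, 0, 32.7, -9.2, 0, 0, 37.3, -12.7, 0, 0, 41.6, -16.6, 0, 0, 45.4, -20.9, 0, 0, 48.7, -25.6, 0, 0, 51.5, -30.6, 0, 0, 53.8, -35.9, 0, 0] 671.4 -33.1 339.7
[1.7, -5.5, 0, 0, 2.8, -11.2, 0, 0, 3.4, -16.9, 0, 0, 3.3, -22.6, 0, 0, 2.6, -28.4, 0, 0, 1.3, -34.0, 0, 0, -0.5, -39.4, 0, 0, -2.9, -44.7, 0, 0, -5.8, -49.6, 0, 0, -9.3, -54.2, 0, 0, -13.2, -58.5, 0, 0, -17.5, -62.3, 0, 0] 653.9 29.2 411.7
[-4.7, -3.3, 0, 0, -9.7, -6.1, 0, 0] 644.2 35.3 423.7
```

>>> {"op": "drive_tool", "data": {
  "series": [-4.6,3.5,0,0,-8.9,7.4,0,0,-12.7,11.7,0,0,-16.0,16.4,0,0,-18.8,21.4,0,0,-21.1,26.7,0,0,-22.8,32.2,0,0,-23.9,37.9,0,0,-24.5,43.6,0,0,-24.4,49.3,0,0,-23.7,55.1,0,0,-22.4,60.7,0,0]
}}

```text
time_s: 15.92
ee_pos: [566.1, -26.7, 147.1]
ee_rot: [-3.138, 0.001, 0.0]
contact_force: [-0.1, 4.8, 6.1]
width: 0.217
```

```bash
python3 st.py 619.8 -14
```

```text
t 15.925 p [566.1 -26.7 147.1] R 55.2 deg 193.4  F_cw_push -4.7 F_rad -1.0 Fz 6.1
```

>>> {"op": "drive_tool", "data": {
  "series": [1.8,5.4,0,0,4.2,10.7,0,0,7.1,15.6,0,0,10.6,20.2,0,0,14.5,24.5,0,0,18.8,28.3,0,0,23.5,31.6,0,0,28.5,34.4,0,0,33.8,36.7,0,0,39.3,38.4,0,0,45.0,39.5,0,0,50.7,40.1,0,0]
}}

```text
time_s: 17.42
ee_pos: [614.9, -69.1, 147.3]
ee_rot: [-3.141, 0.006, -0.0]
contact_force: [-5.1, -3.2, 10.1]
width: 0.222
```

>>> {"op": "drive_tool", "data": {
  "series": [5.7,-0.1,0,0,11.5,-0.8,0,0,17.1,-2.1,0,0,22.5,-3.9,0,0,27.8,-6.3,0,0,32.7,-9.2,0,0,37.3,-12.7,0,0,41.6,-16.6,0,0,45.4,-20.9,0,0,48.7,-25.6,0,0,51.5,-30.6,0,0,53.8,-35.9,0,0]
}}

```text
time_s: 18.92
ee_pos: [671.1, -34.5, 147.7]
ee_rot: [3.139, 0.001, -0.001]
contact_force: [3.3, -6.3, 5.2]
width: 0.215
```

>>> {"op": "drive_tool", "data": {
  "series": [1.7,-5.5,0,0,2.8,-11.2,0,0,3.4,-16.9,0,0,3.3,-22.6,0,0,2.6,-28.4,0,0,1.3,-34.0,0,0,-0.5,-39.4,0,0,-2.9,-44.7,0,0,-5.8,-49.6,0,0,-9.3,-54.2,0,0,-13.2,-58.5,0,0,-17.5,-62.3,0,0]
}}

```text
time_s: 20.42
ee_pos: [653.9, 29.3, 147.6]
ee_rot: [3.141, -0.001, 0.0]
contact_force: [4.4, -1.8, 5.4]
width: 0.22
```

>>> {"op": "drive_tool", "data": {
  "series": [-4.7,-3.3,0,0,-9.7,-6.1,0,0,-9.7,-6.1,0,0,-9.7,-6.1,0,0]
}}

```text
time_s: 20.92
ee_pos: [644.3, 35.3, 147.5]
ee_rot: [-3.142, -0.0, 0.0]
contact_force: [3.9, -1.7, 7.0]
width: 0.215
```

```bash
python3 st.py 619.8 -14; python3 plan.py 619.8 -14 644.2 35.3 423.7 1 3 0
```

```text
t 20.925 p [644.3  35.3 147.5] R 55.1 deg 63.6  F_cw_push -4.2 F_rad 0.2 Fz 7.0
[-0.9, -0.4, 0, 0, -1.8, -0.8, 0, 0, -2.6, -1.2, 0, 0]
end cmd 641.6 36.5 deg 426.7
```

One turn reached: 63.6° against a target of about 65°, still loaded at 4.2 N. I ease off into the lost motion, release and lift.

>>> {"op": "drive_tool", "data": {
  "series": [2.2,1.1,0,0,4.4,2.2,0,0,4.4,2.2,0,0]
}}

```text
time_s: 21.3
ee_pos: [648.1, 33.4, 147.3]
ee_rot: [-3.141, 0.001, 0.0]
contact_force: [1.2, -0.3, 7.5]
width: 0.218
```

>>> {"op": "drive_tool", "data": {
  "series": [0,0,0,0,0,0,0,0,0,0,0,0,0,0,0,0,0,0,0,0,0,0,0,0],
  "hand": 80
}}

```text
time_s: 22.05
ee_pos: [648.7, 33.2, 147.3]
ee_rot: [-3.142, 0.0, 0.0]
contact_force: [-0.6, 0.3, 0.6]
width: 0.937
```

>>> {"op": "drive_tool", "data": {
  "series": [0,0,-15,0,0,0,-40,0,0,0,-65,0,0,0,-85,0,0,0,-100,0,0,0,-100,0,0,0,-100,0]
}}

```text
time_s: 22.92
ee_pos: [648.3, 33.3, 246.4]
ee_rot: [-3.142, 0.001, 0.0]
contact_force: [0.2, -1.1, -0.1]
width: 0.934
```

```bash
python3 st.py 619.8 -14
python3 - <<'E'
from h import *
im,d=optics.capture("top");cv2.imwrite("pics/end.png",cv2.resize(im[90:290,130:400,::-1],(800,592)))
im,d=optics.capture("side");cv2.imwrite("pics/end2.png",cv2.resize(im[120:320,130:400,::-1],(800,592)))
E
```

```text
t 22.925 p [648.3  33.3 246.4] R 55.2 deg 58.9  F_cw_push -0.8 F_rad -0.8 Fz -0.1
```

View pics/end2.png

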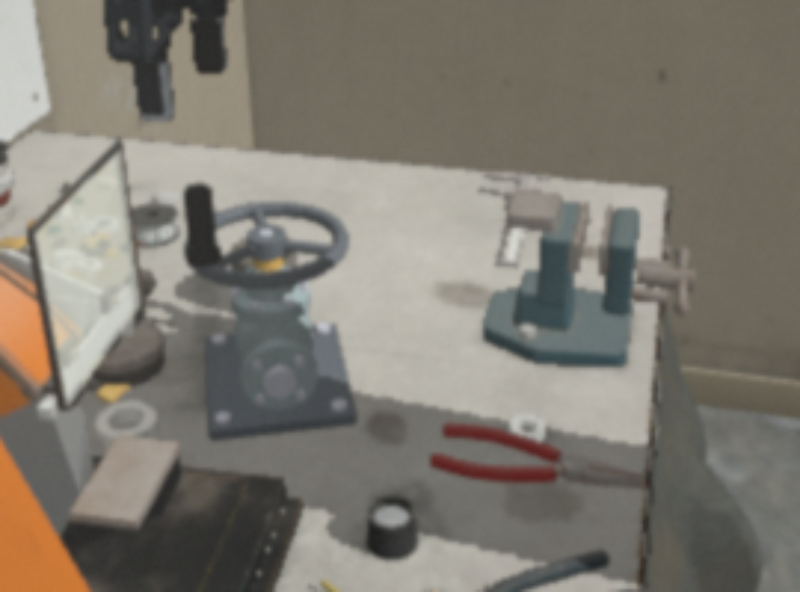

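The gripper is clear above. The handle stands free at (200,225), and the tools in view (pliers, loupe, tape roll, tin) are where they were. I hand in.

```bash
python3 -c "
from bench import r
print(r.sign_off())"
```

```text
the job is handed in; nothing more can be done
None
```

The valve is set to about one turn open and handed in at about 23 s. I can't confirm the stem height directly: I worked from the push felt at the handle and the handle's angle, because the stem reading is too noisy.

- **Closing:** I wound the handwheel clockwise until the push climbed from the steady 4–5 N of packing friction. I held it at 14.6 N, inside the 13–16 N band and well below the 22 N damage limit.
- **Pick-up:** On reversing, the lost motion came to about 0.2 turn. The push rose from 0.4 N at 54° to 3.4 N at 63°, so I took the nut as moving from about 65°.
- **One turn:** I led the handle anticlockwise a full turn from there and stopped at 63.6°, about 1.5° short. My pick-up angle is good to a few degrees, and the tolerance is 30°.
- **Release:** I eased back about 5° into the lost motion, opened the gripper and lifted straight up.

**Last checks:** The force on the tool was about 1 N, which is noise level, and the gripper was about 60 mm above the handle. In the final side picture, the pliers, loupe, tape roll and tin were where they started. I didn't check the cup and caliper separately, but the arm never went near them. Neither check failed or disagreed.

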